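Find the tired sprung pad on the glass bench and push its tag down

TASK

One of the three spring-mounted graphite pads on the glass bench has a tired spring. With the fingertips press each pad about 10 mm down and let it up again, one after another from the robot's left (+y) to its right, to feel which is softest; then push the steel tag on the softest pad's stand down until it stops, and take the hand away. Leave the other two tags up, pull no tag upwards, and neither pick up nor shift any of the other things on the bench.

Things in the scene. Friction and masses are not known exactly. Their poses are not given: they have to be found in the camera images.
- stand_a: One of three look-alike stands screwed to the bench: aluminium base plate 130 x 90 x 12 mm, origin at the centre of its underside, z up. The pad's axis is at (+22, 0) mm and the tag's centre at (-45, 0) mm in its frame, so its -x axis points from pad to tag (roughly towards the robot).
- pad_a_top (a point): Centre of the flat top of the pad on stand_a: round black graphite pad, 68 mm across, 20 mm thick, on a coil spring, 65 mm above the bench when free; it goes straight down 16 mm to its stop and springs back. At rest all three stand alike; resistance starts at about 2 N and grows with depth: 4 to 11 N at 10 mm, the softest about half of the next, at most 17 N at the stop.
- pad_a (a joint): How far the pad of stand_a is pressed down, m: 0 free, 0.016 at its stop.
- tag_a_top (a point): Centre of the top of the tag on stand_a: flat T-shaped steel tag, its cap 16 mm (stand's x) by 36 mm (stand's y), 8 mm thick, its stem in a dark guide block (18 x 34 mm, top 55 mm above the bench). Tag top 81 to 85 mm above the bench at the start; fully down it meets a hard stop with its top 65 to 71 mm above the bench (this differs between the stands). It slides against about 3 N of friction and stays where it is left.
- tag_a (a joint): How far the tag of stand_a is pushed down, m: 0 to 0.004 at the start, 0.014 to 0.020 at its stop, negative if it is pulled up.
- stand_b: One of three look-alike stands screwed to the bench: aluminium base plate 130 x 90 x 12 mm, origin at the centre of its underside, z up. The pad's axis is at (+22, 0) mm and the tag's centre at (-45, 0) mm in its frame, so its -x axis points from pad to tag (roughly towards the robot).
- pad_b_top (a point): Centre of the flat top of the pad on stand_b: round black graphite pad, 68 mm across, 20 mm thick, on a coil spring, 65 mm above the bench when free; it goes straight down 16 mm to its stop and springs back. At rest all three stand alike; resistance starts at about 2 N and grows with depth: 4 to 11 N at 10 mm, the softest about half of the next, at most 17 N at the stop.
- pad_b (a joint): How far the pad of stand_b is pressed down, m: 0 free, 0.016 at its stop.
- tag_b_top (a point): Centre of the top of the tag on stand_b: flat T-shaped steel tag, its cap 16 mm (stand's x) by 36 mm (stand's y), 8 mm thick, its stem in a dark guide block (18 x 34 mm, top 55 mm above the bench). Tag top 81 to 85 mm above the bench at the start; fully down it meets a hard stop with its top 65 to 71 mm above the bench (this differs between the stands). It slides against about 3 N of friction and stays where it is left.
- tag_b (a joint): How far the tag of stand_b is pushed down, m: 0 to 0.004 at the start, 0.014 to 0.020 at its stop, negative if it is pulled up.
- stand_c: One of three look-alike stands screwed to the bench: aluminium base plate 130 x 90 x 12 mm, origin at the centre of its underside, z up. The pad's axis is at (+22, 0) mm and the tag's centre at (-45, 0) mm in its frame, so its -x axis points from pad to tag (roughly towards the robot).
- pad_c_top (a point): Centre of the flat top of the pad on stand_c: round black graphite pad, 68 mm across, 20 mm thick, on a coil spring, 65 mm above the bench when free; it goes straight down 16 mm to its stop and springs back. At rest all three stand alike; resistance starts at about 2 N and grows with depth: 4 to 11 N at 10 mm, the softest about half of the next, at most 17 N at the stop.
- pad_c (a joint): How far the pad of stand_c is pressed down, m: 0 free, 0.016 at its stop.
- tag_c_top (a point): Centre of the top of the tag on stand_c: flat T-shaped steel tag, its cap 16 mm (stand's x) by 36 mm (stand's y), 8 mm thick, its stem in a dark guide block (18 x 34 mm, top 55 mm above the bench). Tag top 81 to 85 mm above the bench at the start; fully down it meets a hard stop with its top 65 to 71 mm above the bench (this differs between the stands). It slides against about 3 N of friction and stays where it is left.
- tag_c (a joint): How far the tag of stand_c is pushed down, m: 0 to 0.004 at the start, 0.014 to 0.020 at its stop, negative if it is pulled up.
- hook: wavy green glass hook, 110 mm long, 12 mm thick, lying between two stands; origin under its middle. Not part of the job: leave it alone.
- vial: small closed amber glass jar, 34 mm across, 60 mm tall, standing between two stands; origin at the centre of its underside. Not part of the job: leave it alone.
- tweezers: steel tweezers 150 mm long, 13 mm high, lying just to the left of the stands; origin under their middle. Not part of the job: leave it alone.
- tin: closed tin can, 68 mm across, 85 mm tall, beyond the stands; origin at the centre of its underside. Not part of the job: leave it alone.
- paddle: black marvering paddle with a wooden handle, 180 mm long, 18 mm high, lying to the right of the stands; origin under its middle. Not part of the job: leave it alone.
- cup: white cup, 72 mm across, 80 mm tall, standing to the left of the stands; origin at the centre of its underside. Not part of the job: leave it alone.

How it is judged:
On the way, in this order (a step that is already met when the one before it is completed fails the run):
1. the left pad is pressed at least 7 mm down by the fingers, with the other pads free (((world y of pad_a_top above 0.11 m and value of joint pad_a above 0.007 m and contact force between the fingers and pad_a above 0.5 N and value of joint each of pad_b, pad_c below 0.003 m) or (world y of pad_b_top above 0.11 m and value of joint pad_b above 0.007 m and contact force between the fingers and pad_b above 0.5 N and value of joint each of pad_a, pad_c below 0.003 m) or (world y of pad_c_top above 0.11 m and value of joint pad_c above 0.007 m and contact force between the fingers and pad_c above 0.5 N and value of joint each of pad_a, pad_b below 0.003 m))), for 0.05 s.
2. the middle pad is pressed at least 7 mm down by the fingers, with the other pads free (((world y of pad_a_top between -0.11 and 0.11 m and value of joint pad_a above 0.007 m and contact force between the fingers and pad_a above 0.5 N and value of joint each of pad_b, pad_c below 0.003 m) or (world y of pad_b_top between -0.11 and 0.11 m and value of joint pad_b above 0.007 m and contact force between the fingers and pad_b above 0.5 N and value of joint each of pad_a, pad_c below 0.003 m) or (world y of pad_c_top between -0.11 and 0.11 m and value of joint pad_c above 0.007 m and contact force between the fingers and pad_c above 0.5 N and value of joint each of pad_a, pad_b below 0.003 m))), for 0.05 s.
3. the right pad is pressed at least 7 mm down by the fingers, with the other pads free (((world y of pad_a_top below -0.11 m and value of joint pad_a above 0.007 m and contact force between the fingers and pad_a above 0.5 N and value of joint each of pad_b, pad_c below 0.003 m) or (world y of pad_b_top below -0.11 m and value of joint pad_b above 0.007 m and contact force between the fingers and pad_b above 0.5 N and value of joint each of pad_a, pad_c below 0.003 m) or (world y of pad_c_top below -0.11 m and value of joint pad_c above 0.007 m and contact force between the fingers and pad_c above 0.5 N and value of joint each of pad_a, pad_b below 0.003 m))), for 0.05 s.
4. the tag on the softest pad's stand is pushed fully down (past 17 mm: the tags of the other two stands stop short of that), the other two tags still up (((value of joint tag_a above 0.017 m and value of joint tag_b between -0.005 and 0.008 m and value of joint tag_c between -0.005 and 0.008 m) or (value of joint tag_b above 0.017 m and value of joint tag_a between -0.005 and 0.008 m and value of joint tag_c between -0.005 and 0.008 m) or (value of joint tag_c above 0.017 m and value of joint tag_a between -0.005 and 0.008 m and value of joint tag_b between -0.005 and 0.008 m))), for 0.1 s.
At the end, for the whole second after the job is handed in: The softest pad's tag is down past 17 mm, within 3 mm of its stop (the others' stop short of that); the other two tags are still up (under 8 mm down, under 5 mm pulled up); all pads have sprung back to within 2 mm; the six other things are within 20 mm of where they were (((value of joint tag_a above 0.017 m and value of joint tag_b between -0.005 and 0.008 m and value of joint tag_c between -0.005 and 0.008 m) or (value of joint tag_b above 0.017 m and value of joint tag_a between -0.005 and 0.008 m and value of joint tag_c between -0.005 and 0.008 m) or (value of joint tag_c above 0.017 m and value of joint tag_a between -0.005 and 0.008 m and value of joint tag_b between -0.005 and 0.008 m)) and value of joint each of pad_a, pad_b, pad_c below 0.002 m and distance of each of hook, vial, tweezers, tin, paddle, cup from where it was at the start of the episode below 0.02 m); the robot touches nothing.
It fails at once if two tags are pushed down 8 mm or more (value of joint each of tag_a, tag_b above 0.008 m or value of joint each of tag_b, tag_c above 0.008 m or value of joint each of tag_a, tag_c above 0.008 m).
It fails at once if a tag is pulled up, 5 mm above its upper position or faster than 30 mm/s (value of joint any of tag_a, tag_b, tag_c below -0.005 m or velocity of joint any of tag_a, tag_b, tag_c below -0.03 m/s).
It fails at once if one of the other things is picked up or shifted by 20 mm or more (distance of any of hook, vial, tweezers, tin, paddle, cup from where it was at the start of the episode above 0.02 m).
It also fails if it takes over 61 s, if anything falls off the work surface, if the arm or the gripper's body presses on something with over 40 N, if the wrist force passes 120 N, or if a joint passes its speed limit or range.

ROBOT

A 7-joint arm with a two-finger parallel gripper is mounted at the origin on the work surface. World frame = base frame: x ahead of the robot, y to its left, z up, the work surface at z = 0. Lengths are in m, angles in rad, forces in N, time in s.
With the tool pointing down it reaches from about 0.4 to 0.9 m from the base axis. Payload 5.5 kg.
Tool frame: the origin (TCP) lies midway between the tips of the shut fingers; the grasp point (between the pads) lies 19 mm behind it (manip.grip_depth is the distance from the TCP to the grasp point, in m); z points along the fingers, x is the direction in which the jaws open and shut, and the axes are right-handed (so a half turn about z gives the same grasp; the last joint's range is limited). The gripper opens to 92 mm and grips with 3 to 60 N. Pads are 19 mm wide; open, the fingers measure 130 mm over their backs; the gripper's body (75 mm by 190 mm) begins 47 mm behind the grasp point.
Start: joints at [0.263, 0.501, -0.427, 1.55, 0.221, 1.138, -0.21], TCP at [0.65, 0, 0.227] pointing down, gripper open.
Joint ranges: [-2.88, 2.88], [-0.31, 2.03], [-1.54, 1.56], [0.2, 2.42], [-1.41, 4.55], [0.19, 2.02], [-2.57, 2.57]. Speed limits (rad/s): [2.57, 2.57, 3.14, 3.14, 3.14, 3.14, 3.14].

INTERFACE

Orientations are given as a unit quaternion [x, y, z, w].
In Python, from bench import manip, effector, viewer gives the robot as it stands. Calls block until the motion is done:
- manip.move_pose(position, orientation): joint-space move of the TCP to a pose.
- manip.servo_line(position, ori=None, vel=0.15): straight line of the TCP; ori=None keeps the orientation; vel is the mean speed in m/s.
- manip.movej(angles): joint-space move.
- effector.open_jaws() and effector.close(f_grip=None): open the fingers fully, or close them until they stop; f_grip is the grip in N (None keeps the last).
- manip.sleep(seconds).
- manip.solve_ik(position, orientation): joint angles nearest the present ones, or None.
- viewer.get_image(name): name is "scene" or "side" or "wrist"; returns the picture (420x560x3 uint8, red, green, blue); there is no depth.
- viewer.get_calibration(name): a dict with "vfov" (degrees; the focal length in pixels is half the picture's height over the tangent of half this angle, whatever the lens; pixels are square), "cx", "cy" (the principal point, pixels), "eye" and "attitude" of the camera in the world. Camera axes: x right, y down, z forward; pixel columns grow to the right and rows downward; lengths in m; the calibration is good to about 2 mm. A picture is of the moment at which its call begins: read the wrist's pose just before it. get_calibration takes no time and is no camera call; for the wrist camera it gives the pose at the moment of the call.
A pose or a line that the arm cannot do raises manip.PlanningError and nothing moves.
- manip.hand_in(): hands the job in, once; it reports no verdict.
Readings, each from a call of its own:
- manip.current_clock(): time.
- manip.current_q(): joint angles.
- manip.current_joint_velocities(): joint speeds.
- manip.current_tau(): joint torques, N m.
- manip.current_tool_pos(): TCP position.
- manip.current_tcp_rot(): TCP orientation.
- manip.current_force(): force on the tool from outside, world axes, zero at the start.
- manip.current_wrist_torque(): the same for the moment, N m.
- manip.current_finger_gap(): finger opening in m.
Only numpy, scipy, OpenCV 4.12 (cv2) and the standard library are available. Lean on these libraries where they do the work, as an engineer would, in place of code of your own. Each camera call takes 0.05 s, during which the arm holds its last target. There are 200 camera calls.

## Working session

There is one attempt and no reset: what is moved stays moved. The work goes in short steps, each a Python script; the robot and the scene stay as the last script left them, time stands still between calls to the robot, and variables do not carry over. Pictures are saved under pics/ and viewed, about 8 in all and at most 12, crops included, and the job is handed in when it is done.

```bash
mkdir -p pics; python3 - <<'E'
from bench import manip, effector, viewer
import cv2
for n in ("scene","side","wrist"):
    c=viewer.get_calibration(n); print(n,c)
    cv2.imwrite(f"pics/{n}0.png",viewer.get_image(n)[:,:,::-1])
print(manip.current_clock(),manip.current_tool_pos(),manip.current_tcp_rot(),manip.current_force())
E
```

```text
scene {'vfov': 45.2048792194273, 'cx': 279.4337339053501, 'cy': 202.06282530030833, 'eye': array([1.39650118, 0.48206235, 0.89042022]), 'attitude': array([ 0.44141493,  0.80022962, -0.35421227, -0.19829039])}
side {'vfov': 57.11293409454773, 'cx': 273.81285886117604, 'cy': 204.57959903039506, 'eye': array([ 0.3892404 , -0.52078822,  0.78669185]), 'attitude': array([ 0.92561263, -0.17113385,  0.0613898 , -0.33194241])}
wrist {'vfov': 62.027272351087944, 'cx': 281.35854826935383, 'cy': 210.2570715836032, 'eye': array([0.648757  , 0.07639977, 0.38349589]), 'attitude': array([ 9.89733818e-01, -2.13218958e-04, -8.33187212e-04,  1.42920361e-01])}
0.15 [ 6.49455940e-01 -6.86347492e-05  2.25897392e-01] [ 9.99999715e-01  2.27634850e-06 -7.54787913e-04 -1.62580020e-05] [-0.63451229 -0.67041542 -0.18090756]
```

View pics/scene0.png

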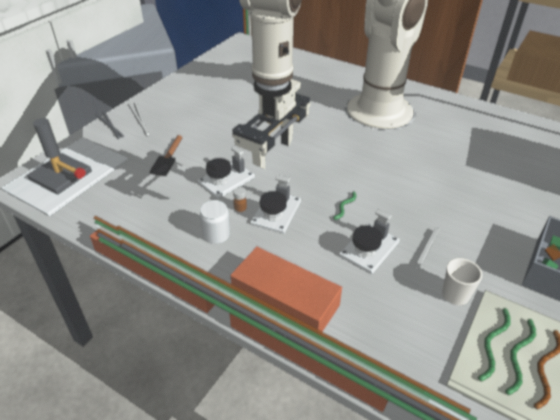

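View pics/wrist0.png

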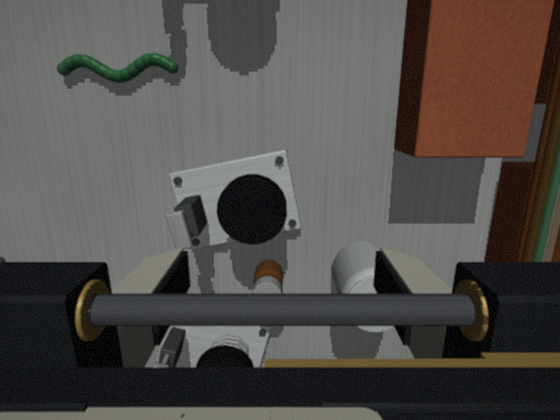

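```bash
cat > h.py <<'E'
import numpy as np
from bench import manip, effector, viewer
from scipy.spatial.transform import Rotation as R
def ray(n,u,v,c=None):
    c=c or viewer.get_calibration(n); f=210/np.tan(np.radians(c["vfov"]/2))
    d=R.from_quat(c["attitude"]).apply([(u-c["cx"])/f,(v-c["cy"])/f,1]); return np.array(c["eye"]),d
def at(n,u,v,z,c=None):
    e,d=ray(n,u,v,c); return e+d*(z-e[2])/d[2]
E
python3 - <<'E'
from h import *
import cv2
for p in [(219,169),(272,204),(367,239)]: print(at("scene",*p,.065))
print("w",at("wrist",252,209,.065))
i=cv2.imread("pics/side0.png"); cv2.imwrite("pics/side0b.png",cv2.resize(i,(800,600),interpolation=cv2.INTER_CUBIC))
i=cv2.imread("pics/scene0.png")[140:280,190:410]; cv2.imwrite("pics/scene0b.png",cv2.resize(i,(800,509),interpolation=cv2.INTER_CUBIC))
E
```

```text
[ 0.59613246 -0.20345362  0.065     ]
[ 0.63640736 -0.01188859  0.065     ]
[0.62015182 0.2329301  0.065     ]
w [ 0.62043143 -0.01631586  0.065     ]
```

View pics/side0b.png

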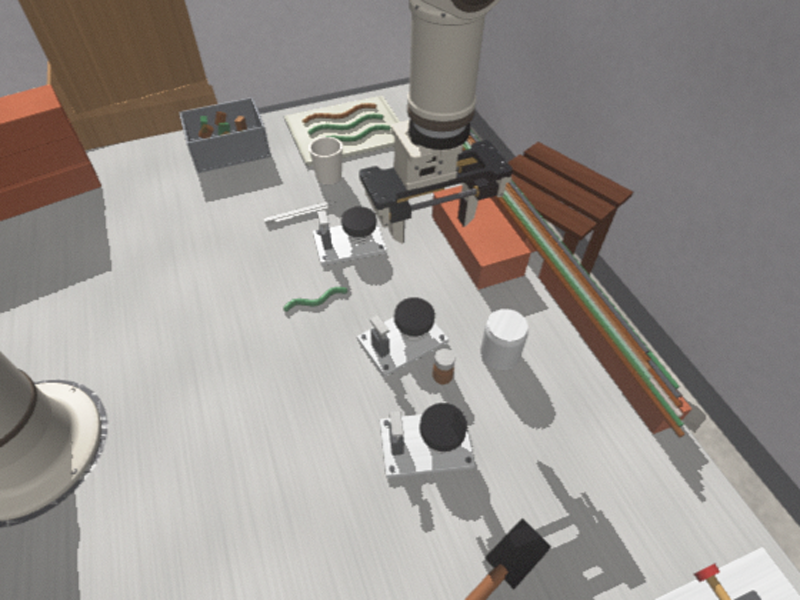

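View pics/scene0b.png

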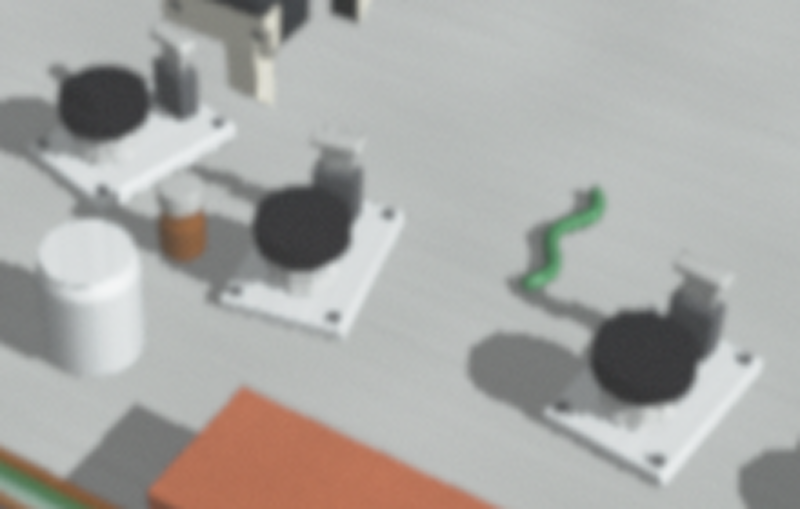

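```bash
python3 - <<'E'
from h import *
def tri(a,b):
    A=[];B=[]
    for e,d in (a,b):
        P=np.eye(3)-np.outer(d,d)/(d@d);A.append(P);B.append(P@e)
    return np.linalg.lstsq(np.vstack(A),np.hstack(B),rcond=None)[0]
s=.7
D=dict(padL=((367.1,236.3),(358*s,219*s)),padM=((273.3,201),(414*s,313*s)),padR=((218.9,166.7),(443*s,424*s)),
 tagL=((383.3,214.3),(324*s,215*s)),tagM=((283.2,179),(378*s,326*s)),tagR=((237.9,152.9),(396*s,418*s)))
for k,(a,b) in D.items():
    z=.065 if k[0]=="p" else .083
    print(k,at("scene",*a,z).round(4)[:2],at("side",*b,z).round(4)[:2],tri(ray("scene",*a),ray("side",*b)).round(4))
i=at("wrist",252,209,.065,None);print(i)
E
```

```text
padL [0.6123 0.2295] [0.6073 0.2252] [0.6085 0.2286 0.0614]
padM [ 0.6255 -0.0151] [ 0.6209 -0.0207] [ 0.6221 -0.0177  0.061 ]
padR [ 0.5885 -0.2096] [ 0.5838 -0.2181] [ 0.5843 -0.2149  0.0597]
tagL [0.5441 0.2369] [0.546  0.2397] [0.5457 0.2375 0.0848]
tagM [ 0.5593 -0.0278] [ 0.5524 -0.0367] [ 0.5535 -0.032   0.0768]
tagR [ 0.5311 -0.1879] [ 0.5216 -0.194 ] [ 0.5236 -0.1922  0.077 ]
[ 0.62043143 -0.01631586  0.065     ]
```

```bash
cat >> h.py <<'E'
Q=[1,0,0,0]
PAD=dict(L=(.609,.228),M=(.622,-.018),R=(.585,-.214))
def fz(n=8):
    v=[]
    for _ in range(n): v.append(manip.current_force()); manip.sleep(.02)
    return np.mean(v,0)
def press(k):
    x,y=PAD[k]
    manip.move_pose([x,y,.11],Q); manip.servo_line([x,y,.075],vel=.1); manip.sleep(.15); f0=fz()
    for z in (.063,.059,.055):
        manip.servo_line([x,y,z],vel=.03); manip.sleep(.15); print(k,z,manip.current_tool_pos().round(4),(fz()-f0).round(2))
    manip.servo_line([x,y,.075],vel=.06); print("after",(fz()-f0).round(2)); manip.servo_line([x,y,.13],vel=.15)
    print("t",manip.current_clock())
E
python3 - <<'E'
from h import *; import cv2
effector.close(10); print(manip.current_finger_gap())
press("L")
cv2.imwrite("pics/wL.png",viewer.get_image("wrist")[:,:,::-1])
E
```

```text
0.00016555044734525165
L 0.063 [0.6092 0.2281 0.0633] [ 0.19 -0.14  3.5 ]
L 0.059 [0.6092 0.2281 0.0593] [-0.12 -0.74  5.61]
L 0.055 [0.6092 0.2281 0.0556] [-0.9  -0.79  7.43]
after [-0.42 -0.12 -0.17]
t 6.4833
```

View pics/wL.png

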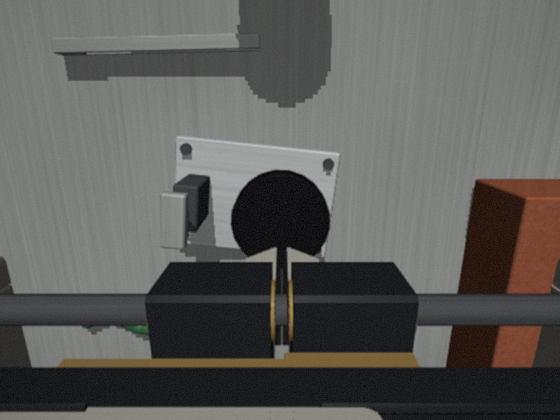

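The wrist view shows the left pad at about (280, 219), under the fingertips and sprung back, and its tag cap at (174, 220), still up. Next are the middle and right pads.

```bash
python3 - <<'E'
from h import *; import cv2
print("L",at("wrist",280,219,.065),at("wrist",174,220,.083))
I=[]
for k in "MR":
    press(k); print(viewer.get_calibration("wrist")); I.append(viewer.get_image("wrist")[100:300,60:440,::-1])
    print([at("wrist",u,v,.083).round(4) for u,v in ((174,220),(224,220),(174,270))])
cv2.imwrite("pics/wMR.png",cv2.resize(cv2.hconcat(I),None,fx=1,fy=1))
E
```

```text
L [0.60644405 0.23241077 0.065     ] [0.54153363 0.2376122  0.083     ]
M 0.063 [ 0.6222 -0.0181  0.0633] [ 0.42 -0.31  2.38]
M 0.059 [ 0.6222 -0.0181  0.0591] [ 0.75 -0.61  3.35]
M 0.055 [ 0.6221 -0.0181  0.0551] [ 1.21 -1.09  4.39]
after [-0.09  0.44  0.05]
t 11.3917
{'vfov': 62.027272351087944, 'cx': 281.35854826935383, 'cy': 210.2570715836032, 'eye': array([0.62095091, 0.05833038, 0.28754235]), 'attitude': array([ 9.89711873e-01, -4.32050805e-04,  8.18500546e-05,  1.43074157e-01])}
[array([ 0.5544, -0.0081,  0.083 ]), array([ 0.5851, -0.0081,  0.083 ]), array([ 0.5514, -0.0418,  0.083 ])]
R 0.063 [ 0.5852 -0.2142  0.0633] [ 0.04 -0.87  3.59]
R 0.059 [ 0.5852 -0.2142  0.0595] [-1.23 -0.55  6.85]
R 0.055 [ 0.5853 -0.2142  0.056 ] [-2.11 -0.44 10.17]
after [-0.06 -0.   -0.56]
t 16.1417
{'vfov': 62.027272351087944, 'cx': 281.35854826935383, 'cy': 210.2570715836032, 'eye': array([ 0.58392843, -0.13760137,  0.28753137]), 'attitude': array([ 9.89710907e-01, -4.20433337e-04,  5.30925955e-05,  1.43080887e-01])}
[array([ 0.5174, -0.2038,  0.083 ]), array([ 0.548 , -0.2038,  0.083 ]), array([ 0.5144, -0.2375,  0.083 ])]
```

View pics/wMR.png

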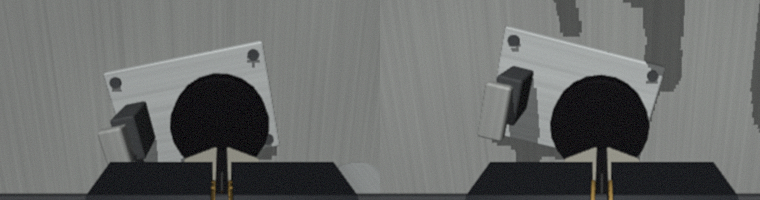

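Middle is softest: 4.4 N, against 7.4 N (left) and 10.2 N (right). In the picture the middle plate's far edge runs from (164,173) to (322,142), which gives the yaw for its tag. The pad is at (279,222), and the cap's top edge runs from about (158,232) to (184,224).

```bash
python3 - <<'E'
from h import *; import cv2
manip.move_pose([.560,-.07,.15],Q); 
cv2.imwrite("pics/wM2.png",viewer.get_image("wrist")[:,:,::-1]); print(viewer.get_calibration("wrist"))
c=dict(vfov=62.027272351087944,cx=281.3585,cy=210.257,eye=[0.62095091,0.05833038,0.28754235],attitude=[9.89711873e-01,-4.32050805e-04,8.18500546e-05,1.43074157e-01])
a,b,p=at("",164,173,.012,c),at("",322,142,.012,c),at("",279,222,.065,c)
d=(b-a)[:2];print(np.linalg.norm(d),p, p[:2]-.067*d/np.linalg.norm(d), np.degrees(np.arctan2(d[1],d[0])))
E
```

```text
{'vfov': 62.027272351087944, 'cx': 281.35854826935383, 'cy': 210.2570715836032, 'eye': array([0.55894828, 0.0057509 , 0.30695405]), 'attitude': array([ 9.89689005e-01, -5.89919845e-04, -5.75184610e-04,  1.43230563e-01])}
0.12752336321559984 [ 0.61937056 -0.01559882  0.065     ] [ 0.55359393 -0.02834381] 10.965834472664094
```

View pics/wM2.png

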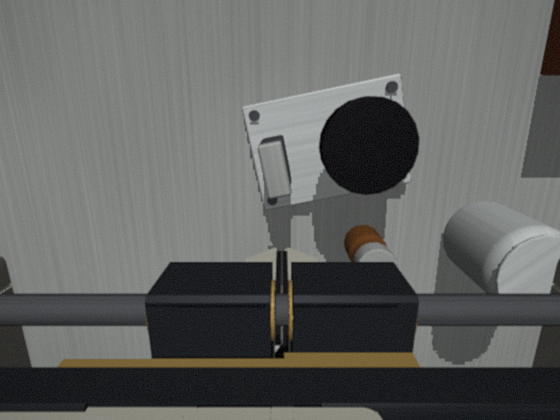

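```bash
python3 - <<'E'
from h import *; import cv2
t=at("wrist",274,167,.083); print("tag",t)
assert np.hypot(t[0]-.5536,t[1]+.0290)<.008
x,y=(t[0]+.5536)/2-.002,(t[1]-.029)/2
manip.move_pose([x,y,.12],Q); manip.servo_line([x,y,.092],vel=.1); manip.sleep(.15); f0=fz()
z=.088
while z>.0575:
    manip.servo_line([x,y,z],vel=.03); manip.sleep(.05); f=(fz(4)-f0); p=manip.current_tool_pos()
    print(round(z,4),p.round(4),f.round(1))
    if f[2]>18: break
    z-=.002
manip.servo_line([x,y,.092],vel=.06); print((fz()-f0).round(2))
manip.servo_line([x,y,.15]); manip.move_pose([.560,-.07,.20],Q); print(manip.current_clock())
a=viewer.get_image("wrist")[0:300,60:460,::-1]
b=viewer.get_image("side")[110:335,200:500,::-1]
cv2.imwrite("pics/end.png",cv2.hconcat([a,cv2.resize(b,(400,300))]))
E
```

```text
tag [ 0.5539357  -0.03136027  0.083     ]
0.088 [ 0.5517 -0.0302  0.0879] [-0.2 -0.4 -0.1]
0.086 [ 0.5517 -0.0302  0.086 ] [-0.2 -0.2  0.2]
0.084 [ 0.5517 -0.0302  0.084 ] [-0.1 -0.3 -0.2]
0.082 [ 0.5518 -0.0302  0.082 ] [ 0.3 -0.3  0. ]
0.08 [ 0.5517 -0.0302  0.0799] [-0.2 -0.4 -0.1]
0.078 [ 0.5516 -0.0302  0.0778] [ 0.5  0.1 -0.1]
0.076 [ 0.5517 -0.0302  0.0759] [-0.1 -0.4 -0.2]
0.074 [ 0.5517 -0.0302  0.0739] [-0.   0.  -0.5]
0.072 [ 0.5517 -0.0302  0.0719] [-0.  -0.3  0.1]
0.07 [ 0.5517 -0.0302  0.0699] [ 0.2  0.3 -0.1]
0.068 [ 0.5517 -0.0302  0.0679] [-0.  -0.2  0.2]
0.066 [ 0.5517 -0.0302  0.0659] [-0.3  0.2 -0. ]
0.064 [ 0.5519 -0.0302  0.0652] [-4.3 -0.4 12.3]
0.062 [ 0.5519 -0.0302  0.065 ] [-10.   -0.2  27.6]
[-0.17 -0.21 -0.23]
24.7667
```

View pics/end.png

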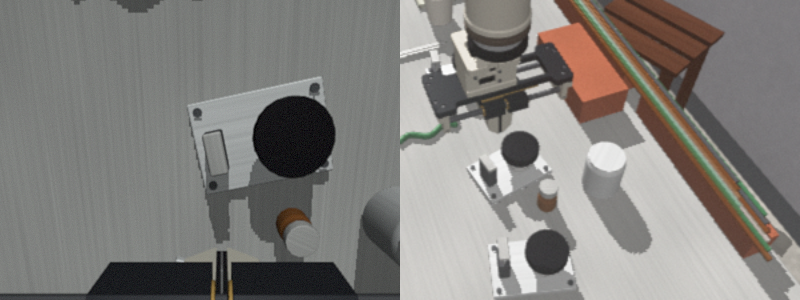

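The stop at 65 mm with 28 N fits a tag hard stop, but no sliding force showed on the way down. I'll compare the side view before and after before trusting it.

```bash
python3 - <<'E'
from h import *; import cv2
b=viewer.get_image("side")[:,:,::-1]; a=cv2.imread("pics/side0.png")
s=lambda i:cv2.resize(i[195:270,240:330],(390,325),interpolation=cv2.INTER_CUBIC)
cv2.imwrite("pics/cmp.png",cv2.hconcat([s(a),s(b)]))
E
```

```text
(no output)
```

View pics/cmp.png

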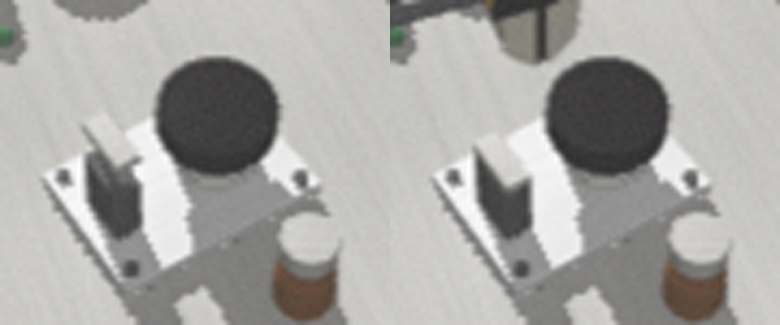

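The cap was standing off its guide block (left) and now sits down on it (right). The shift of about 5 px matches roughly 18 mm of travel, and the pad is free.

```bash
python3 - <<'E'
from h import *
print(manip.current_tool_pos(),manip.current_force()); manip.hand_in()
E
```

```text
[ 0.55850604 -0.0688732   0.19812929] [ 0.16897231 -0.50753138 -0.13506327]
the job is handed in; nothing more can be done
```

I pressed the three pads from left to right, found the middle one softest, pushed its tag down to the stop, lifted the hand clear and handed the job in after about 25 s on the robot's clock. I can't see the verdict.

| Pad | Depth pressed | Force |
|---|---|---|
| Left | 9.4 mm | 7.4 N |
| Middle | 9.9 mm | 4.4 N |
| Right | 9.0 mm | 10.2 N |

**Tag:** The middle tag stopped hard with its top at about 65 mm above the bench, at 28 N. That is the low end of the 65 to 71 mm stop range. The before and after side views show the cap down on its guide block, moved by about 5 px, which fits roughly 18 mm.

**At hand-in:** The wrist force was about zero, with the hand at about 0.20 m.

**One disagreement:** The expected 3 N of sliding friction never showed on the way down, probably because I read the force only after each step had stopped.

**Not measured:** I touched neither of the other tags. I did not measure them or the six other things after the push, though the hook, vial and tin looked undisturbed in the last pictures.

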